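# Close and pin a clamshell jig over a gauge blade, and hold it shut

## Task

Stand the flat gauge blade in the slot of the open clamp jig, fully down on its flange, and leave it there; then fold the hinged upper half down over it. Push the locating pin through the upper half's hole into the hole below until its collar presses the upper half fully shut against the springs, and finish like that: still holding the pin and pressing down, not letting go. Leave the black tape roll and the screwdriver where they lie.

Things in the scene. Friction and masses are not known exactly. Their poses are not given: they have to be found in the camera images.
- clamp_jig: Lower half of the jig: aluminium block 130 (x) x 100 (y) x 36 mm with a slot and a round hole in its flat top, fixed on the 3 mm green bench mat (6 mm high flanges on its long sides). Origin: centre of its underside; z up; -x is the front, y runs along the hinge. Two sprung lifter buttons (8 mm wide, at x -58, y +-36 mm) stand 4 mm out of the top; they press on the upper half only.
- jig_slot (a point): Centre of the slot's mouth in the lower half's top (jig x +4, y 0, z 36 mm). The slot is 27 mm long along jig x and 8 mm wide along jig y, 26 mm deep.
- jig_pin_hole (a point): Centre of the mouth of the lower half's pin hole (jig x -48, y 0, z 36 mm): 12 mm wide, 26 mm deep.
- jig_hinge (a point): Middle of the upper half's hinge line (jig x +62, y 0, z 36 mm), which runs along jig y. The upper half is a plain aluminium plate 124 x 96 x 10 mm, from 2 to 126 mm from this line, its underside in line with it: shut it lies at jig z 36 to 46 mm. Its window (56 x 30 mm, 34 to 90 mm from the hinge) passes round the blade.
- jig_lid (a joint): Angle of the upper half, rad: 0 shut flat, 1.57 upright; starts at 1.62 to 1.8, leaning back. Stiff hinge (0.1 N m): it stays where left, but once down the lifters hold it ajar at about 0.035; about 10 N down at its pin hole keeps it fully shut. No handle: push it over from behind near its free edge with shut fingers.
- lid_hole (a point): Centre of the pin hole in the upper half's outer face (the top face when shut), 110 mm from the hinge line, on its middle: 12 mm wide, through the 10 mm plate. Shut, it lies right above the lower half's pin hole.
- gauge_blade: Steel blade, 61 mm tall, upright in its stand. Origin: middle of its lower end; z up, x along its width, y through its thickness. From below: tongue 24 (x) x 5 (y) mm, 24 mm long; flange 40 x 14 mm, z 24 to 29 mm, which stops it on the slot's rim; flat grip tab 24 x 5 mm, z 29 to 61. 60 g. Same either way round. Home in the jig its origin is at jig z 12 mm.
- locating_pin: Round steel pin, 71 mm tall, upright in its stand. Origin: middle of its lower tip; z up its axis. From below: shank 10 mm wide, 34 mm long, tapered tip; collar 24 mm wide, z 34 to 39 mm, on which it hangs; round grip 16 mm wide, z 39 to 71. 80 g. Home, its origin is at jig z 12 mm and its collar is down on the shut upper half.
- blade_stand: Grey block 52 (x) x 36 (y) x 38 mm, fixed, with the slot (along its x) that the blade stands in. Origin: centre of its underside, on the 3 mm mat. The two stands trade places.
- pin_stand: Grey block 52 x 36 x 38 mm, fixed, with the round hole that the pin stands in. Origin: centre of its underside, on the 3 mm mat.
- black_tape: Bystander: roll of black tape lying flat, 58 mm wide, 19 mm high. Origin: centre of its underside. Must stay where it is.
- small_screwdriver: Bystander: small screwdriver, 134 mm long, lying. Origin: its middle, at its underside. Must stay where it is.
- desk_lamp: Desk lamp, fixed furniture. Origin on the bench under its middle. Its shade hangs over the bench between the robot and the lamp's foot: it fills world x 306 to 478, y -3 to 173, z 319 to 486 mm. Pass the arm over or beside it.
Things that resemble listed ones, but are neither listed nor needed, are in the scene too. Leave any purple look-alike of the gauge_blade alone.

How it is judged:
By the outcome, as a careful person would: the job done as asked, in the order asked, and still so for the second after the job is handed in, while the arm keeps its last pose, push and grip.
It also fails if it takes over 67 s, if anything falls off the work surface, if the arm or the gripper's body presses on something with over 40 N, if the wrist force passes 120 N, or if a joint passes its speed limit or range.

## Robot

A 6-joint arm with a two-finger parallel gripper is mounted at the origin on a cart in front of the work surface, level with it; the furniture and walls round the work are solid. World frame = base frame: x ahead of the robot, y to its left, z up, the work surface at z = 0. Lengths are in mm, angles in rad, forces in N, time in s.
With the tool pointing down it reaches from about 275 to 1000 mm from the base axis. Payload 8.4 kg.
Tool frame: the origin (TCP) lies between the finger pads; the fingertips stand 22 mm ahead of it and the grasp point (between the pads) lies 3 mm ahead of it (r.nose_length is the z of the fingertips in the tool frame, in mm); z points along the fingers, y is the line along which they close (so a half turn about z gives the same grasp; the last joint's range is limited). The gripper opens to 85 mm and grips with 20 to 120 N. Pads are 22 mm wide; open, the fingers measure 114 mm over their backs; the gripper's body (76 mm by 85 mm) begins 54 mm behind the grasp point. The pads swing forward as they close: fully open they stand 13 mm farther back than shut.
Start: joints at [1.127, 0.353, 1.633, -0, 1.155, -0.002], TCP at [267.229, 564.993, 253.281] pointing down, gripper open.
Joint ranges: [-2.63, 2.63], [-0.92, 2.1], [0.06, 2.66], [-1.3, 4.44], [0, 2.69], [-3.02, 3.02]. Speed limits (rad/s): [2.22, 2.22, 2.79, 3.14, 3.14, 3.14].

## Interface

Orientations are given as [roll, pitch, yaw] about the fixed x, y, z axes, in that order (R = Rz(yaw) Ry(pitch) Rx(roll)).
In Python, from rig import r, cams gives the robot as it stands.
- The arm moves only by the tool step_hand, called after "Call:" as name(argument=value, ...) on one line, values as JSON. Schema: {"type":"object","properties":{"offsets":{"type":"array","items":{"type":"array","prefixItems":[{"type":"array","items":{"type":"number"},"minItems":3,"maxItems":3},{"type":"array","items":{"type":"number"},"minItems":3,"maxItems":3},{"type":"number"}],"minItems":3,"maxItems":3},"minItems":1,"maxItems":5},"grip_force":{"type":"number"},"only":{"type":"string"},"quiet":{"type":"boolean"},"lines":{"type":"string"}},"required":["offsets"],"additionalProperties":false}. offsets is a list of rows, 1 to 5 of them, each written [[rx, ry, rz], [dx, dy, dz], opening]: a rotation vector rx, ry, rz in rad, then dx, dy, dz in mm, then the opening from 0.0 (shut) to 1.0 (fully open); each row shifts and turns the commanded pose from where the row before left it, along the tool's axes as they then stand; what a row does not reach is not made up. A row lasts 1/12 s, in which the tool goes at most 41.7 mm and 0.125 rad, less where a joint would pass 70% of its speed; a pose out of reach is approached as far as the arm can. The fingers move at their own pace and stop on an object; grip_force is the grip in N (left out, the last holds). Time passes only in rows, so rows that do not move let the fingers close. The tool returns the time, the measured TCP pose, the force, the opening and the grip force at its end. only (a regular expression) keeps the lines of the reply that match it, lines (a string "A,B") keeps lines A to B, and quiet returns only ok. Input that does not fit is refused with a message, and nothing moves.
- r.sense(): the state, without advancing time (a new reading comes with each control period).
- cams.grab_frame(name): name is "scene" or "side" or "wrist"; returns the picture (420x560x3 uint8, red, green, blue); there is no depth.
- cams.camera_params(name): a dict with "fx", "fy", "cx", "cy" (pixels), "rvec" (rotation vector, rad) and "tvec" (3), from world to camera coordinates, as OpenCV has them. Camera axes: x right, y down, z forward; pixel columns grow to the right and rows downward; lengths in mm; the calibration is good to about 2 mm. A picture is of the moment at which its call begins: read the wrist's pose just before it. camera_params takes no time and is no camera call; for the wrist camera it gives the pose at the moment of the call.
- r.sign_off(): hands the job in; it is judged then, once.
The state is a dict: "clock": time; "qpos": joint angles; "qvel": joint speeds; "joint_efforts": joint torques, N m; "eef_pos": TCP position; "tcp_rot": TCP orientation; "contact_force": force on the tool from outside, world axes, zero at the start; "wrist_torque": the same for the moment, N m; "opening": opening from 0.0 (shut) to 1.0 (fully open); "grasp_force": force on a finger pad.
Only numpy, scipy, OpenCV 4.12 (cv2) and the standard library are available. Lean on these libraries where they do the work, as an engineer would, in place of code of your own. Each camera call takes 0.05 s, during which the arm holds its last target. There are 200 camera calls.

## Working session

There is one attempt and no reset: what is moved stays moved. The work goes in short steps, Python scripts to look and compute and a tool call to move; the robot and the scene stay as the last step left them, time stands still between calls to the robot, and variables do not carry over. Pictures are saved under pics/ and viewed, at most 10 in all, crops included, and the job is handed in when it is done.

```bash
ls; mkdir -p pics
```

Run:
```python
from rig import r,cams
import cv2,numpy as np
s=r.sense();print(s)
for n in("scene","side","wrist"):
    f=cams.grab_frame(n);cv2.imwrite(f"pics/{n}0.png",f[:,:,::-1]);print(n,cams.camera_params(n))
```

```text
pics
{'clock': 0.0, 'qpos': array([ 1.12661097e+00,  3.53672759e-01,  1.63412083e+00,  8.21194058e-08,
        1.15519489e+00, -2.41103879e-03]), 'qvel': array([ 2.20160882e-04,  5.50982376e-04, -7.28170551e-04, -6.11098334e-05,
       -1.41903922e-03,  4.43928846e-04]), 'joint_efforts': array([-2.67059058e-04, -6.05249262e+01, -3.42072558e+01,  1.66301502e-04,
        9.54309973e-03,  5.34211915e-05]), 'eef_pos': array([267.03333967, 564.59869943, 252.55197905]), 'tcp_rot': array([-3.14019683e+00, -3.44046891e-06,  2.69981830e+00]), 'contact_force': array([ 0.09282241,  0.64514768, -0.56095898]), 'wrist_torque': array([-0.02371494,  0.02295229,  0.02549592]), 'grasp_force': 0.0, 'opening': 1.0018351876110207}
scene {'fx': 479.0208882077365, 'fy': 479.0208882077365, 'cx': 286.6432820271882, 'cy': 215.2050525412756, 'rvec': array([ 2.26301308, -0.89417216,  0.31984103]), 'tvec': array([-460.91099207,  260.09353844,  685.91580162])}
side {'fx': 519.9089422528592, 'fy': 519.9089422528592, 'cx': 277.6395310014293, 'cy': 213.92329245100632, 'rvec': array([ 2.06352266, -0.14351858,  0.11631985]), 'tvec': array([-549.50966501,   39.70043491, 1167.80913865])}
wrist {'fx': 326.97441462607657, 'fy': 326.97441462607657, 'cx': 278.6582729848047, 'cy': 207.2804049015942, 'rvec': array([-2.40522345, -1.52350898, -0.25696879]), 'tvec': array([-624.56210868,  -40.79623251,  380.57192286])}
```

View pics/scene0.png

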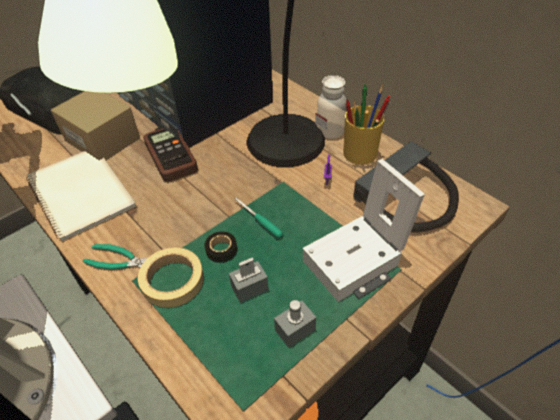

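View pics/side0.png

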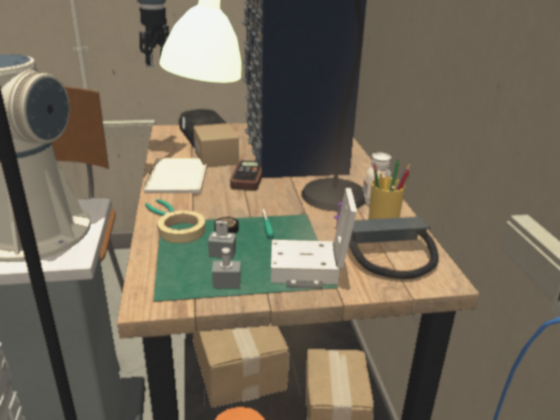

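Scene view: the blade with its steel tab stands in the grey stand at about (248,268). The pin is at (295,308) and the jig at (350,255), lid upright at (393,203). The tape is at (221,246) and the screwdriver at (262,218). Things that could be taken for the blade are the purple look-alike at (327,170), which I leave alone, and the pin's stand at (295,322). I choose the one at (248,268) and check it in a close crop.

Create h.py:
```python
from rig import r,cams
import cv2,numpy as np
from scipy.spatial.transform import Rotation as Ro
def cam(n):
    c=cams.camera_params(n);K=np.array([[c['fx'],0,c['cx']],[0,c['fy'],c['cy']],[0,0,1]])
    return K,cv2.Rodrigues(c['rvec'])[0],c['tvec'],c
def ray(n,p,z,c=None):
    K,R,t,_=c or cam(n);d=R.T@np.linalg.inv(K)@[p[0],p[1],1];o=-R.T@t
    return o+d*(z-o[2])/d[2]
def proj(n,P,c=None):
    K,R,t,_=c or cam(n);q=(K@(R@np.asarray(P,float).T+t[:,None]));return (q[:2]/q[2]).T
def T():
    s=r.sense();return s['eef_pos'],Ro.from_euler('xyz',s['tcp_rot']).as_matrix()
def go(P,yaw=None,rot=None):
    "tool-frame rotvec and translation from the measured pose to TCP P, tool down with yaw"
    p,R=T()
    G=Ro.from_euler('xyz',[np.pi,0,yaw]).as_matrix() if rot is None else rot
    print('rotvec',np.round(Ro.from_matrix(R.T@G).as_rotvec(),3),'trans(now axes)',np.round(R.T@(np.array(P)-p),1),'trans(goal axes)',np.round(G.T@(np.array(P)-p),1))
```

Run:
```python
from h import *
f=cv2.imread('pics/scene0.png')[150:350,205:430];cv2.imwrite('pics/c1.png',cv2.resize(f,None,fx=3,fy=3,interpolation=cv2.INTER_CUBIC))
# rough
for nm,p,z in(('blade top',(248,261),3+75),('pin top',(295,302),85),('jigA',(304,252),39),('jigB',(345,285),39),('jigC',(398,251),39)):print(nm,ray('scene',p,z).round(1))
for n in('scene','side'):
    K,R,t,_=cam(n);print(n,(-R.T@t).round())
```

```text
blade top [ 416.4 -142.5   78. ]
pin top [ 415.9 -249.    85. ]
jigA [ 512.6 -168.2   39. ]
jigB [ 513.9 -259.7   39. ]
jigC [ 627.6 -274.5   39. ]
scene [ 167. -516.  675.]
side [  378. -1078.   602.]
```

View pics/c1.png

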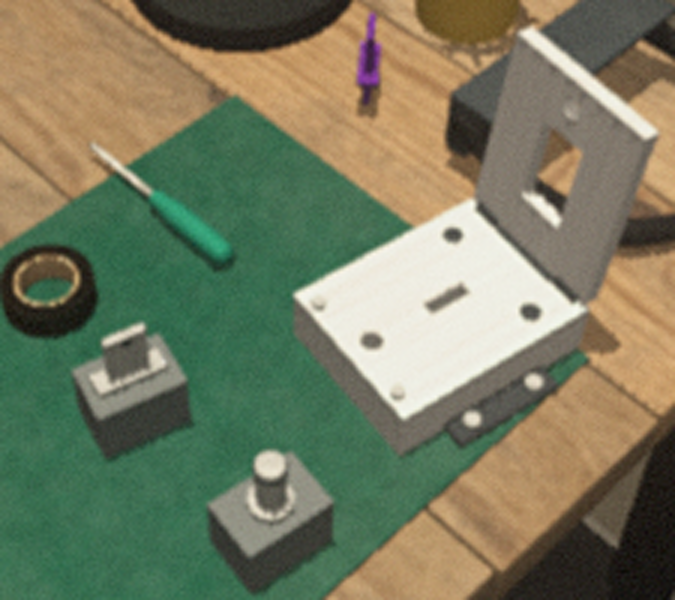

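View pics/wrist0.png

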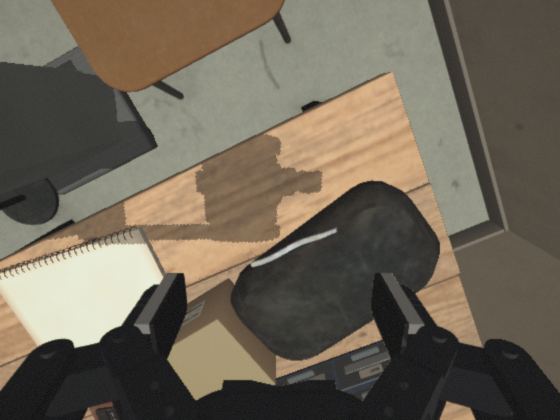

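The crop confirms the choice. The steel blade's tab is at crop (125,350), its flange resting on the stand. The pin is at crop (270,475), the slot at (447,298) and the pin hole at (372,341). The wrist view shows nothing needed yet.

Run:
```python
from h import *
cr=lambda x,y:((x+.5)/3-.5+205,(y+.5)/3-.5+150)
g={}
for nm,p,z in(('A',(294,296),39),('B',(403,417),39),('C',(587,307),39),('D',(475,203),39),('slot',(447,298),39),('pinhole',(372,341),39),('but1',(319,301),43),('but2',(397,391),43),
 ('bladetopL',(103,336),78),('bladetopR',(145,326),78),('pintop',(270,463),78),('bs1',(72,378),41),('bs2',(105,428),41),('bs3',(190,380),41),('ps1',(208,512),41),('ps2',(254,562),41),('ps3',(333,505),41)):
    g[nm]=ray('scene',cr(*p),z)[:2];print(nm,g[nm].round(1))
p,R=T();K,Rw,t,_=cam('wrist');print('cam in tool',(R.T@(-Rw.T@t-p)).round(), 'cam axes in tool\n',(R.T@Rw.T).round(2))
for z in(486,550,650,750):print(z,proj('side',[[392,85,z]]).round(),proj('scene',[[392,85,z]]).round())
print('lampfoot',ray('scene',(285,138),15), 'strap',ray('scene',(395,170),60))
go([267,565,600],2.70)
```

```text
A [ 516.4 -161.1]
B [ 502.  -257.9]
C [ 628.7 -278.5]
D [ 642.3 -184.7]
slot [ 577.3 -220.9]
pinhole [ 525.6 -212.7]
but1 [ 521.8 -175.4]
but2 [ 509.4 -246.3]
bladetopL [ 405.5 -133.9]
bladetopR [ 425.3 -143.9]
pintop [ 416.2 -247.9]
bs1 [ 390.6 -120.4]
bs2 [ 383.7 -157.1]
bs3 [ 435.7 -164.8]
ps1 [ 390.  -230.5]
ps2 [ 388.1 -266.1]
ps3 [ 437.9 -270.3]
cam in tool [  87.   -0. -120.] cam axes in tool
 [[ 0.   -0.94 -0.33]
 [ 1.   -0.    0.  ]
 [-0.   -0.33  0.94]]
486 [[198.  -5.]] [[ 75. -61.]]
550 [[196. -39.]] [[  53. -129.]]
650 [[193. -98.]] [[  10. -266.]]
750 [[ 190. -162.]] [[ -52. -462.]]
lampfoot [712.58865664  97.0194779   15.        ] strap [ 760.03506079 -158.12034722   60.        ]
rotvec [-0.001  0.    -0.   ] trans(now axes) [ 2.000e-01 -1.000e-01 -3.473e+02] trans(goal axes) [ 2.000e-01  3.000e-01 -3.473e+02]
```

Call:
step_hand(offsets=[[[0,0,0],[0,0,-40],1],[[0,0,0],[0,0,-40],1],[[0,0,0],[0,0,-40],1],[[0,0,0],[0,0,-40],1],[[0,0,0],[0,0,-40],1]])

```text
clock: 0.57
eef_pos: [267.0, 564.5, 455.0]
tcp_rot: [-3.141, 0.0, 2.7]
contact_force: [0.1, 0.7, -0.8]
opening: 0.999
grasp_force: 0.0
```

Call:
step_hand(offsets=[[[0,0,0],[0,0,-40],1],[[0,0,0],[0,0,-40],1],[[0,0,0],[0,0,-40],1],[[0,0,0],[0,0,-40],1],[[0,0,0],[-19.8,-33.5,0],1]])

```text
clock: 0.98
eef_pos: [271.6, 532.2, 621.3]
tcp_rot: [3.127, -0.001, 2.702]
contact_force: [1.2, 0.3, 1.0]
opening: 1.001
grasp_force: 0.0
```

Call:
step_hand(offsets=[[[0,0,0],[-19.8,-33.5,0],1],[[0,0,0],[-19.8,-33.5,0],1],[[0,0,0],[-19.8,-33.5,0],1],[[0,0,0],[-19.8,-33.5,0],1],[[0,0,0],[-19.8,-33.5,0],1]])

```text
clock: 1.4
eef_pos: [288.3, 330.7, 612.9]
tcp_rot: [-3.141, 0.0, 2.7]
contact_force: [1.0, 0.5, 0.6]
opening: 1.002
grasp_force: 0.0
```

Call:
step_hand(offsets=[[[0,0,0],[-19,-32.2,0],1],[[0,0,0],[-19,-32.2,0],1],[[0,0,0],[-19,-32.2,0],1],[[0,0,0],[-19,-32.2,0],1],[[0,0,0],[-19,-32.2,0],1]])

```text
clock: 1.82
eef_pos: [305.1, 144.7, 613.2]
tcp_rot: [3.141, 0.0, 2.701]
contact_force: [1.2, -0.1, -0.0]
opening: 1.003
grasp_force: 0.0
```

Call:
step_hand(offsets=[[[0,0,0],[-19,-32.2,0],1],[[0,0,0],[-19,-32.2,0],1],[[0,0,0.07],[-27,-27,0],1],[[0,0,-0.07],[-27,-27,0],1],[[0,0,0],[-27,-27,0],1]])

```text
clock: 2.23
eef_pos: [347.9, -38.7, 613.6]
tcp_rot: [3.141, 0.001, 2.703]
contact_force: [1.9, 2.7, 0.2]
opening: 1.004
grasp_force: 0.0
```

Call:
step_hand(offsets=[[[0,0,0],[-27,-27,0],1],[[0,0,0],[-27,-27,0],1],[[0,0,0],[-27,-27,0],1],[[0,0,0],[-27,-27,0],1],[[0,0,0],[0,0,0],1]])

```text
clock: 2.65
eef_pos: [401.4, -185.7, 611.3]
tcp_rot: [-3.14, -0.002, 2.696]
contact_force: [-1.5, 1.5, -0.8]
opening: 1.001
grasp_force: 0.0
```

Call:
step_hand(offsets=[[[0,0,-0.1],[0,0,40],1],[[0,0,-0.1],[0,0,40],1],[[0,0,-0.08],[0,0,40],1],[[0,0,0],[-30,0,20],1],[[0,0,0],[0,0,40],1]])

```text
clock: 3.07
eef_pos: [432.3, -185.8, 433.2]
tcp_rot: [-3.141, 0.004, 2.98]
contact_force: [-0.3, -0.8, -0.1]
opening: 0.999
grasp_force: 0.0
```

Call:
step_hand(offsets=[[[0,0,0],[0,0,40],1],[[0,0,0],[0,0,40],1],[[0,0,0],[0,0,40],1],[[0,0,0],[0,0,0],1],[[0,0,0],[0,0,0],1]])

```text
clock: 3.48
eef_pos: [428.7, -184.9, 312.6]
tcp_rot: [3.141, -0.004, 2.98]
contact_force: [0.0, -1.2, 0.3]
opening: 1.002
grasp_force: 0.0
```

Run:
```python
from h import *
p,R=T();c=cam('wrist');f=cams.grab_frame('wrist')
import pickle;pickle.dump((p,R,c),open('w1.pkl','wb'));cv2.imwrite('pics/w1.png',cv2.resize(f[:,:,::-1],(800,600),interpolation=cv2.INTER_CUBIC));cv2.imwrite('pics/w1raw.png',f[:,:,::-1])
```

```text
(no output)
```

View pics/w1.png

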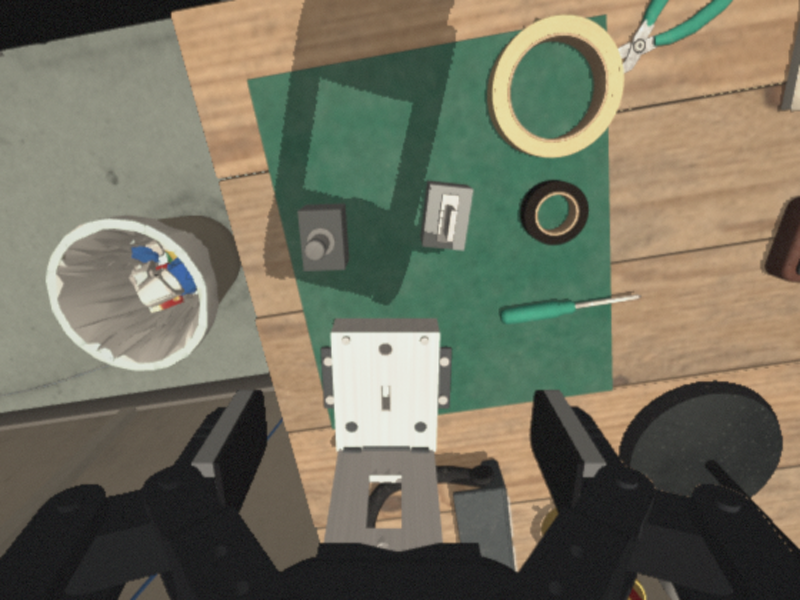

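The wrist view shows the blade stand at (447,216) of 800x600 with the blade's bright tab near (449,208), and the pin at (318,247). The jig top spans x 331–440, y 331–450, its pin hole at (385,349) and slot at (386,398). The lid is behind it, at (385,500).

Run:
```python
from h import *
import pickle
p,R,c=pickle.load(open('w1.pkl','rb'))
f=cv2.imread('pics/w1raw.png');g=cv2.cvtColor(f,cv2.COLOR_BGR2GRAY)
W=lambda q,z:ray('',q,z,c)[:2]
# jig top
m=((g>175)*255).astype(np.uint8);roi=np.zeros_like(m);roi[222:322,222:315]=255
cs,_=cv2.findContours(m&roi,0,2);k=max(cs,key=cv2.contourArea);b=cv2.boxPoints(cv2.minAreaRect(k));print('jigtop',[W(q,39).round(1).tolist() for q in b])
# dark blobs inside the top
h=cv2.fillPoly(np.zeros_like(m),[cv2.convexHull(k)],255);h=cv2.erode(h,np.ones((5,5)))
cs,_=cv2.findContours(((g<140)*255).astype(np.uint8)&h,0,2)
for q in cs:
    if cv2.contourArea(q)>6:
        M=cv2.moments(q);s=(M['m10']/M['m00'],M['m01']/M['m00']);print('dark',np.round(s,1),cv2.contourArea(q),W(s,39).round(1))
def crop(n,x0,y0,x1,y1,s):return cv2.resize(f[y0:y1,x0:x1],None,fx=s,fy=s,interpolation=cv2.INTER_CUBIC)
a=crop('a',285,118,345,182,6);b2=crop('b',200,135,260,199,6)
cv2.imwrite('pics/c2.png',np.hstack([a,b2]));print(a.shape)
```

```text
jigtop [[501.7, -264.3], [519.8, -153.2], [648.6, -169.7], [628.6, -291.7]]
dark [270.  313.5] 56.0 [ 634.4 -230. ]
dark [294.  298.5] 28.0 [ 615.  -192.4]
dark [245.6 298.4] 31.5 [ 603.9 -259.6]
dark [308.3 285.7] 15.5 [ 597.7 -169.7]
dark [232.2 287.1] 12.5 [ 582.8 -274.4]
dark [270.  281.9] 31.0 [ 583.1 -221.2]
dark [308.8 266.3] 64.0 [ 567.7 -165. ]
dark [230.6 266. ] 43.0 [ 550.1 -269.7]
dark [269.4 243.9] 35.5 [ 526.1 -212.2]
(384, 360, 3)
```

View pics/c2.png

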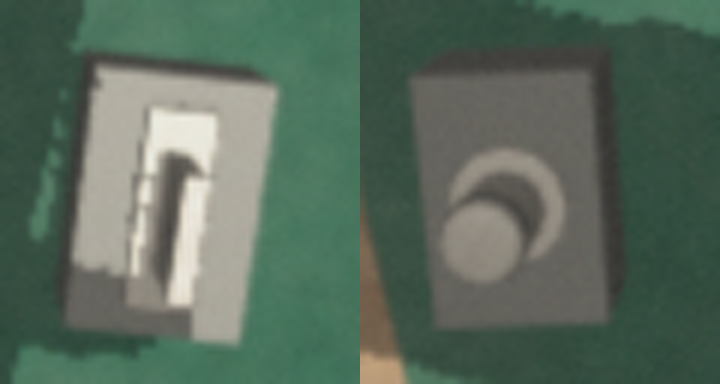

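Crop left: the blade's tab top is the bright strip centred at (190,240), its flange centred at (172,208). Crop right: the pin's top disc is at (482,242) and its collar's centre at about (508,206).

Run:
```python
from h import *
import pickle
p,R,c=pickle.load(open('w1.pkl','rb'))
W=lambda q,z:ray('',q,z,c)[:2].round(1)
A=lambda x,y:((x+.5)/6-.5+285,(y+.5)/6-.5+118)
B=lambda x,y:((x-360+.5)/6-.5+200,(y+.5)/6-.5+135)
print('tab',W(A(190,240),78),W(A(196,175),78),W(A(181,305),78),'flange',W(A(172,208),46))
q=[W(A(*k),41) for k in((95,65),(278,85),(240,345),(65,325))];print('stand',q,np.mean(q,0))
print('pin',W(B(482,242),78),W(B(508,206),46))
q=[W(B(*k),41) for k in((412,75),(590,72),(608,322),(436,327))];print('pstand',q,np.mean(q,0))
print('slot',W((270,278.5),39))
```

```text
tab [ 414.3 -140.1] [ 402.8 -137.6] [ 425.9 -143.2] flange [ 413.8 -140. ]
stand [array([ 384.6, -150.9]), array([ 394.1, -116.1]), array([ 444.7, -129.5]), array([ 434.8, -164.2])] [ 414.55  -140.175]
pin [ 416.2 -247.9] [ 416.4 -248.2]
pstand [array([ 388.4, -262.3]), array([ 393.5, -227.3]), array([ 444.6, -234. ]), array([ 439.9, -269.3])] [ 416.6   -248.225]
slot [ 577.8 -220.3]
```

```bash
python3 -c "
from h import *
go([414.3,-140.1,110],np.pi-.26)"
```

```text
rotvec [-0.     0.     0.098] trans(now axes) [ 23.   42.3 204.7] trans(goal axes) [ 27.   39.8 204.7]
```

Call:
step_hand(offsets=[[[0,0,0.098],[0,0,0],0.5],[[0,0,0],[13.5,20,30],0.5],[[0,0,0],[13.5,20,30],0.5],[[0,0,0],[0,0,40],0.5],[[0,0,0],[0,0,40],0.5]])

```text
clock: 3.95
eef_pos: [416.8, -140.0, 175.9]
tcp_rot: [-3.141, 0.008, 2.883]
contact_force: [1.1, -1.2, -1.0]
opening: 0.501
grasp_force: 0.0
```

Call:
step_hand(offsets=[[[0,0,0],[0,0,35],0.5],[[0,0,0],[0,0,30],0.5],[[0,0,0],[0,0,0],0.5]])

```text
clock: 4.2
eef_pos: [413.5, -139.6, 106.4]
tcp_rot: [3.141, -0.003, 2.882]
contact_force: [-1.1, 1.1, 0.5]
opening: 0.499
grasp_force: 0.0
```

```bash
python3 -c "
from h import *
go([414.3,-140.1,70],np.pi-.26);cv2.imwrite('pics/w2.png',cams.grab_frame('wrist')[:,:,::-1])"
```

```text
rotvec [ 0.    -0.003  0.   ] trans(now axes) [-1.  -0.3 36.4] trans(goal axes) [-0.8 -0.3 36.4]
```

View pics/w2.png

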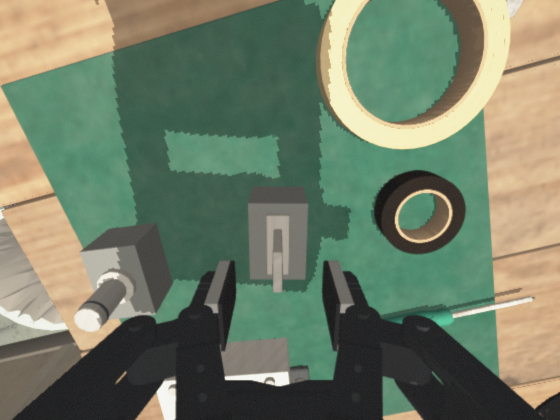

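The tab at (277,270) is centred between the fingers (227 and 332) and in line with them, so I go down and grip.

Call:
step_hand(offsets=[[[0,0,0],[-0.8,0,18],0.5],[[0,0,0],[0,0,18],0.5],[[0,0,0],[0,0,0],0],[[0,0,0],[0,0,0],0],[[0,0,0],[0,0,0],0]], grip_force=50)

```text
clock: 4.67
eef_pos: [416.5, -140.7, 74.6]
tcp_rot: [-3.141, 0.003, 2.882]
contact_force: [0.1, -0.1, -0.8]
opening: 0.083
grasp_force: 0.0
```

Call:
step_hand(offsets=[[[0,0,0],[0,0,0],0],[[0,0,0],[0,0,0],0],[[0,0,0],[0,0,0],0]])

```text
clock: 4.92
eef_pos: [416.4, -140.6, 74.6]
tcp_rot: [-3.141, 0.004, 2.882]
contact_force: [-0.7, 1.2, 9.0]
opening: 0.051
grasp_force: 51.0
```

Call:
step_hand(offsets=[[[0,0,0],[0,0,-20],0],[[0,0,0],[0,0,-30],0],[[0,0,0],[0,0,-20],0],[[0,0,0],[0,0,0],0]])

```text
clock: 5.25
eef_pos: [417.5, -141.1, 147.4]
tcp_rot: [-3.141, 0.008, 2.882]
contact_force: [1.5, 0.4, -0.2]
opening: 0.046
grasp_force: 49.4
```

```bash
python3 -c "
from h import *
go([579.6,-221.1,130],np.pi-.163)"
```

```text
rotvec [-0.001  0.008 -0.097] trans(now axes) [-177.1  -35.7   18.8] trans(goal axes) [-172.9  -52.7   17.4]
```

Call:
step_hand(offsets=[[[0,0,-0.097],[0,0,0],0],[[0,0,0],[-30,-9,0],0],[[0,0,0],[-40,-12,0],0],[[0,0,0],[-40,-12,0],0],[[0,0,0],[-40,-12,0],0]])

```text
clock: 5.67
eef_pos: [556.8, -209.5, 143.3]
tcp_rot: [-3.141, 0.001, 2.979]
contact_force: [1.1, -0.5, -0.5]
opening: 0.05
grasp_force: 49.4
```

Call:
step_hand(offsets=[[[0,0,0],[-22.9,-7.7,8],0],[[0,0,0],[0,0,8],0],[[0,0,0],[0,0,0],0],[[0,0,0],[0,0,0],0]])

```text
clock: 6.0
eef_pos: [575.1, -219.4, 125.8]
tcp_rot: [3.141, -0.002, 2.979]
contact_force: [-1.3, 0.9, -0.7]
opening: 0.048
grasp_force: 49.4
```

```bash
python3 -c "
from h import *
import pickle
go([579.6,-221.1,130],np.pi-.163);p,R=T();c=cam('wrist');print(p)
f=cams.grab_frame('wrist')[:,:,::-1];cv2.imwrite('pics/w3raw.png',f);cv2.imwrite('pics/w3.png',cv2.resize(f[150:400,180:380],None,fx=2.4,fy=2.4,interpolation=2));pickle.dump((p,R,c),open('w3.pkl','wb'))"
```

```text
rotvec [ 0.001 -0.002  0.   ] trans(now axes) [-4.7 -0.9 -4.2] trans(goal axes) [-4.7 -0.9 -4.2]
[ 575.13967662 -219.44781907  125.8358093 ]
```

View pics/w3.png

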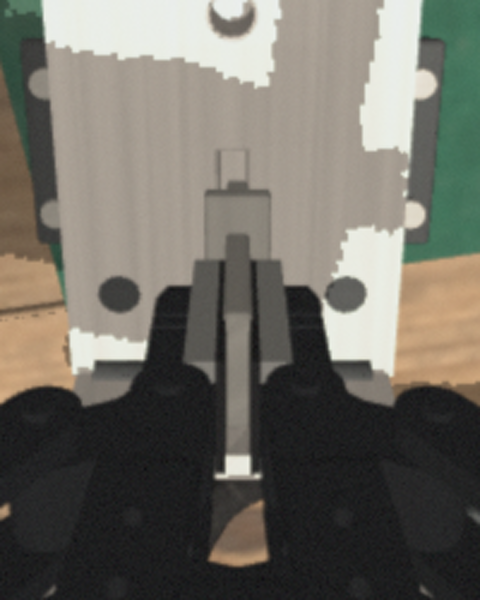

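The crop shows the slot's front end at (233,150), the pin hole at (234,12), and the blade's flange front edge at (205–270,190), all nearly in line.

Run:
```python
from h import *
import pickle
p,R,c=pickle.load(open('w3.pkl','rb'))
A=lambda x,y:((x+.5)/2.4-.5+180,(y+.5)/2.4-.5+150)
tl=lambda w:(R.T@(w-p)).round(1)
for n,q,z in(('slotfront',(233,150),39),('pinhole',(234,12),39),('hole1',(119.5,294),39),('hole2',(346,293.5),39),('flangefront',(237.5,190),97.2),('flangefrontlow',(237.5,262),92)):
    w=ray('',A(*q),z,c);print(n,w.round(1),'tool',tl(w))
```

```text
slotfront [ 563.8 -218.2   39. ] tool [11.2 -0.7 86.9]
pinhole [ 525.6 -211.6   39. ] tool [50.  -0.4 87. ]
hole1 [ 603.5 -259.3   39. ] tool [-34.7 -34.7  86.7]
hole2 [ 614.4 -192.3   39. ] tool [-34.5  33.1  86.8]
flangefront [ 551.8 -215.    97.2] tool [23.7  0.5 28.7]
flangefrontlow [ 570.8 -218.2   92. ] tool [ 4.4  0.5 33.8]
```

Call:
step_hand(offsets=[[[0,0,0],[-5.3,-1.2,0],0],[[0,0,0],[0,0,12],0],[[0,0,0],[0,0,12],0],[[0,0,0],[0,0,0],0],[[0,0,0],[0,0,0],0]])

```text
clock: 6.47
eef_pos: [580.3, -221.5, 101.0]
tcp_rot: [3.141, -0.003, 2.979]
contact_force: [-0.7, -0.2, -1.2]
opening: 0.042
grasp_force: 49.4
```

Call:
step_hand(offsets=[[[0,0,0],[0,0,5],0],[[0,0,0],[0,0,5],0],[[0,0,0],[0,0,3],0],[[0,0,0],[0,0,0],0]])

```text
clock: 6.8
eef_pos: [581.1, -221.8, 88.5]
tcp_rot: [3.141, -0.001, 2.979]
contact_force: [0.7, -0.1, -0.8]
opening: 0.047
grasp_force: 49.5
```

Call:
step_hand(offsets=[[[0,0,0],[0,0,6],0],[[0,0,0],[0,0,5],0],[[0,0,0],[0,0,3],0],[[0,0,0],[0,0,0],0]])

```text
clock: 7.13
eef_pos: [581.2, -221.9, 74.4]
tcp_rot: [3.141, -0.001, 2.979]
contact_force: [-0.7, -0.8, -1.2]
opening: 0.047
grasp_force: 49.5
```

Call:
step_hand(offsets=[[[0,0,0],[0,0,2],0],[[0,0,0],[0,0,1],0],[[0,0,0],[0,0,0],0]])

```text
clock: 7.38
eef_pos: [581.3, -222.0, 72.8]
tcp_rot: [3.142, -0.0, 2.979]
contact_force: [-3.5, 0.7, 4.4]
opening: 0.049
grasp_force: 50.3
```

Call:
step_hand(offsets=[[[0,0,0],[0,0,1],0],[[0,0,0],[0,0,0],0],[[0,0,0],[0,0,0],0.4],[[0,0,0],[0,0,0],0.4],[[0,0,0],[0,0,0],0.4]])

```text
clock: 7.8
eef_pos: [581.8, -222.1, 71.5]
tcp_rot: [-3.141, 0.001, 2.979]
contact_force: [-0.2, 0.9, -0.3]
opening: 0.399
grasp_force: 0.0
```

Call:
step_hand(offsets=[[[0,0,0],[0,0,0],0.4],[[0,0,0],[0,0,-20],0.4],[[0,0,0],[0,0,-35],0.4],[[0,0,0],[0,0,-35],0.4],[[0,0,0],[0,0,-30],0.4]])

```text
clock: 8.22
eef_pos: [581.6, -222.1, 193.0]
tcp_rot: [-3.141, 0.0, 2.979]
contact_force: [0.4, -0.3, 0.1]
opening: 0.402
grasp_force: 0.0
```

```bash
python3 -c "
from h import *
import pickle
p,R=T();c=cam('wrist');print(p)
f=cams.grab_frame('wrist')[:,:,::-1];cv2.imwrite('pics/w4.png',f);pickle.dump((p,R,c),open('w4.pkl','wb'))"
```

```text
[ 581.64011351 -222.07122341  193.03860296]
```

View pics/w4.png

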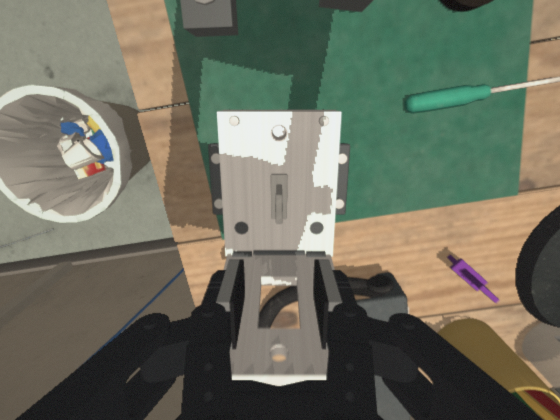

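The blade stands with its flange on the slot rim at (279,197). The lid's free edge is at row ~376, columns 232–327. The purple look-alike at (472,278) is untouched.

Run:
```python
from h import *
import pickle
from scipy.optimize import brentq
p,R,c=pickle.load(open('w4.pkl','rb'))
y=-.163;ex=np.array([np.cos(y),np.sin(y),0])
W=lambda q,z:ray('',q,z,c).round(1)
ph=W((278.5,131.5),39);print('ph',ph,'holes',W((241,227.5),39),W((316.5,227.5),39),'flange',W((279,198),44),'edges',W((217,111),39),W((341,111),39))
hg=np.array([526,-212.2,39])+110*ex;print('hinge',hg.round(1))
for row in(373,376):
    fn=lambda z:np.hypot((ray('',(280,row),z,c)-hg)@ex,z-39)-126
    z=brentq(fn,100,190);w=ray('',(280,row),z,c);print(row,w.round(1),'angle',np.arctan2(z-39,-(w-hg)@ex).round(3))
print('cup',ray('scene',(360,162),0).round(),ray('scene',(362,110),110).round(),'pens',ray('scene',(380,92),150).round(),'box top',[ray('scene',q,60).round() for q in((360,190),(425,150),(410,145))])
```

```text
ph [ 525.4 -212.4   39. ] holes [ 604.1 -259.7   39. ] [ 615.1 -192.2   39. ] flange [ 580.4 -221.    44. ] edges [ 501.5 -258.5   39. ] [ 517.6 -160.1   39. ]
hinge [ 634.5 -230.1   39. ]
373 [ 648.7 -231.7  164.2] angle 1.684
376 [ 651.3 -232.1  163.9] angle 1.705
cup [785. -57.   0.] [802. -33. 110.] pens [825. -53. 150.] box top [array([ 673., -148.,   60.]), array([ 847., -162.,   60.]), array([ 839., -133.,   60.])]
```

Call:
step_hand(offsets=[[[0,0,0],[0,0,-40],0],[[0,0,0],[0,0,-40],0],[[0,0,0],[-38.5,0,0],0],[[0,0,0],[-38.5,0,0],0],[[0,0,0],[-38.5,0,0],0]])

```text
clock: 8.68
eef_pos: [697.1, -241.1, 273.0]
tcp_rot: [-3.141, 0.003, 2.978]
contact_force: [-0.1, -0.3, -0.0]
opening: -0.001
grasp_force: 0.0
```

Call:
step_hand(offsets=[[[0,0,0],[0,0,20],0],[[0,0,0],[0,0,35],0],[[0,0,0],[0,0,35],0],[[0,0,0],[0,0,20],0],[[0,0,0],[0,0,0],0]])

```text
clock: 9.1
eef_pos: [692.4, -239.6, 154.9]
tcp_rot: [3.14, -0.009, 2.979]
contact_force: [-1.7, 0.3, 0.1]
opening: 0.001
grasp_force: 0.0
```

Call:
step_hand(offsets=[[[0,0,0],[5,0,-17],0],[[0,0,0],[18,0,0],0],[[0,0,0],[20,0,0],0],[[0,0,0],[20,0,1],0],[[0,0,0],[20,0,4],0]])

```text
clock: 9.52
eef_pos: [615.3, -228.1, 178.8]
tcp_rot: [-3.14, 0.008, 2.979]
contact_force: [0.9, -0.6, 1.4]
opening: -0.0
grasp_force: 0.4
```

Call:
step_hand(offsets=[[[0,0,0],[20,0,10],0],[[0,0,0],[16,0,10],0],[[0,0,0],[0,0,0],0]])

```text
clock: 9.77
eef_pos: [575.8, -221.2, 155.4]
tcp_rot: [-3.141, 0.0, 2.978]
contact_force: [-0.6, 0.5, -1.7]
opening: -0.001
grasp_force: 0.0
```

```bash
python3 -c "
from h import *
p,_=T();y=-.163;d=p-[634.5,-230.1,39];print('u',-d[0]*np.cos(y)-d[1]*np.sin(y))
cv2.imwrite('pics/s5.png',cv2.resize(cams.grab_frame('side')[180:320,220:420,::-1],None,fx=3,fy=3,interpolation=2))"
```

```text
u 59.39092575384946
```

View pics/s5.png

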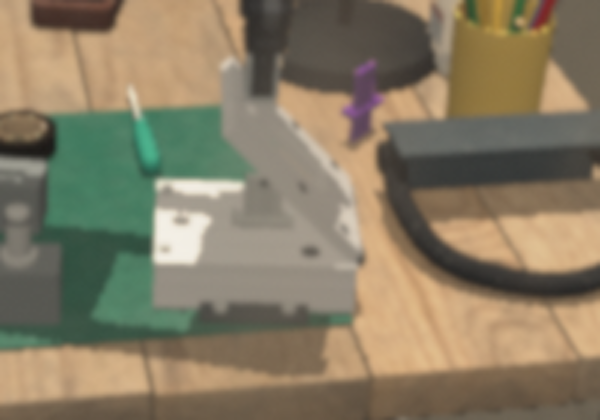

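The lid has folded to about 50° with the shut fingers behind it near crop (262,90). I follow its arc down.

Call:
step_hand(offsets=[[[0,0,0],[11,0,13],0],[[0,0,0],[11,0,13],0],[[0,0,0],[8,0,13],0],[[0,0,0],[6,0,13],0],[[0,0,0],[4,0,13],0]])

```text
clock: 10.23
eef_pos: [540.8, -215.8, 90.6]
tcp_rot: [-3.141, 0.005, 2.979]
contact_force: [0.5, 1.0, 0.1]
opening: 0.001
grasp_force: 0.0
```

Call:
step_hand(offsets=[[[0,0,0],[2,0,8],0],[[0,0,0],[0,0,4],0],[[0,0,0],[0,0,0],0]])

```text
clock: 10.48
eef_pos: [537.7, -215.0, 76.9]
tcp_rot: [-3.141, 0.001, 2.979]
contact_force: [-0.3, 0.4, -0.0]
opening: -0.003
grasp_force: 0.0
```

Call:
step_hand(offsets=[[[0,0,0],[0,0,3],0],[[0,0,0],[0,0,1.5],0],[[0,0,0],[0,0,0],0]])

```text
clock: 10.73
eef_pos: [538.0, -215.1, 72.8]
tcp_rot: [-3.141, 0.003, 2.979]
contact_force: [0.6, -0.6, 4.6]
opening: -0.002
grasp_force: 2.3
```

Call:
step_hand(offsets=[[[0,0,0],[0,0,-30],0],[[0,0,0],[0,0,-40],0],[[0,0,0],[30,0,-40],0.5],[[0,0,0],[0,0,0],0.5],[[0,0,0],[0,0,0],0.5]])

```text
clock: 11.15
eef_pos: [512.6, -211.0, 177.7]
tcp_rot: [-3.141, 0.004, 2.979]
contact_force: [0.1, 0.0, -0.4]
opening: 0.421
grasp_force: 0.0
```

```bash
python3 -c "
from h import *
import pickle
p,R=T();c=cam('wrist')
f=cams.grab_frame('wrist')[:,:,::-1];cv2.imwrite('pics/w6.png',f);pickle.dump((p,R,c),open('w6.pkl','wb'))
go([416.3,-248,115],np.pi-.135)"
```

```text
rotvec [-0.001  0.002 -0.028] trans(now axes) [ 88.8 -52.3  61. ] trans(goal axes) [ 90.1 -49.9  61.1]
```

View pics/w6.png

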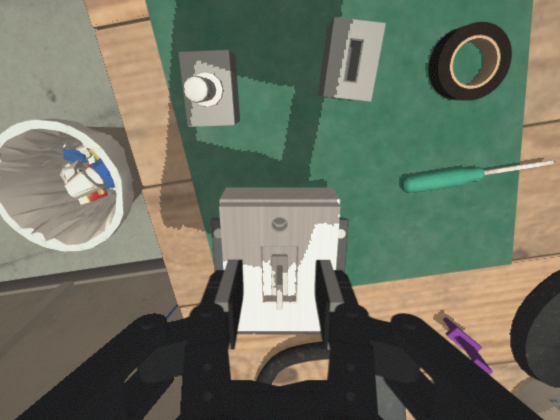

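The lid lies down with the blade through its window at (280,280). The lid hole is at (280,225), the pin at (202,90), and the tape and screwdriver are unmoved.

```bash
python3 -c "
from h import *
import pickle
p,R,c=pickle.load(open('w6.pkl','rb'));print('pin',ray('',(199.5,89),78,c),'lidhole',ray('',(280,225),52.8,c),'jighole exp',526-.4,-212.3)"
```

```text
pin [ 416.96676534 -245.35179997   78.        ] lidhole [ 527.00007701 -211.78851698   52.8       ] jighole exp 525.6 -212.3
```

Call:
step_hand(offsets=[[[0,0,-0.028],[0,0,-10],0.5],[[0,0,0],[30,-16.7,0],0.5],[[0,0,0],[30,-16.7,0],0.5],[[0,0,0],[30,-16.7,20],0.5],[[0,0,0],[0,0,30],0.5]])

```text
clock: 11.62
eef_pos: [412.5, -249.3, 135.0]
tcp_rot: [-3.141, -0.001, 3.006]
contact_force: [-0.2, -0.1, -1.1]
opening: 0.503
grasp_force: 0.0
```

Call:
step_hand(offsets=[[[0,0,0],[0,0,15],0.5],[[0,0,0],[0,0,0],0.5],[[0,0,0],[0,0,0],0.5]])

```text
clock: 11.87
eef_pos: [415.4, -247.8, 118.8]
tcp_rot: [3.14, -0.003, 3.007]
contact_force: [-0.5, 0.5, 0.5]
opening: 0.502
grasp_force: 0.0
```

```bash
python3 -c "
from h import *
go([416.3,-248,69.5],np.pi-.135)"
```

```text
rotvec [ 0.001 -0.003  0.   ] trans(now axes) [-1.1 -0.2 49.3] trans(goal axes) [-0.9 -0.1 49.3]
```

Call:
step_hand(offsets=[[[0,0,0],[-0.9,0,20],0.5],[[0,0,0],[0,0,20],0.5],[[0,0,0],[0,0,8],0.5],[[0,0,0],[0,0,0],0.5],[[0,0,0],[0,0,0],0.5]])

```text
clock: 12.28
eef_pos: [417.3, -248.2, 72.5]
tcp_rot: [3.141, -0.0, 3.007]
contact_force: [0.9, 0.5, 0.3]
opening: 0.504
grasp_force: 0.0
```

Call:
step_hand(offsets=[[[0,0,0],[0,0,2],0.5],[[0,0,0],[0,0,0],0],[[0,0,0],[0,0,0],0],[[0,0,0],[0,0,0],0],[[0,0,0],[0,0,0],0]], grip_force=100)

```text
clock: 12.7
eef_pos: [417.3, -248.4, 71.1]
tcp_rot: [-3.141, 0.001, 3.007]
contact_force: [-0.9, 1.8, 6.8]
opening: 0.159
grasp_force: 97.5
```

Call:
step_hand(offsets=[[[0,0,0],[0,0,0],0],[[0,0,0],[0,0,0],0]])

```text
clock: 12.87
eef_pos: [417.3, -248.5, 71.1]
tcp_rot: [-3.141, 0.001, 3.007]
contact_force: [-0.5, 1.4, 6.8]
opening: 0.158
grasp_force: 97.5
```

Call:
step_hand(offsets=[[[0,0,0],[0,0,-20],0],[[0,0,0],[0,0,-30],0],[[0,0,0],[0,0,-25],0],[[0,0,0],[0,0,0],0],[[0,0,0],[0,0,0],0]])

```text
clock: 13.28
eef_pos: [417.7, -248.8, 146.6]
tcp_rot: [-3.14, 0.003, 3.007]
contact_force: [-0.4, 0.2, -0.1]
opening: 0.158
grasp_force: 98.5
```

```bash
python3 -c "
from h import *
go([526.8,-212.5,140],np.pi-.163)"
```

```text
rotvec [-0.001  0.003  0.028] trans(now axes) [-103.2   50.6    6.9] trans(goal axes) [-101.8   53.5    6.6]
```

Call:
step_hand(offsets=[[[0,0,0.028],[0,0,0],0],[[0,0,0],[-34,17.8,0],0],[[0,0,0],[-34,17.8,0],0],[[0,0,0],[-33.8,17.9,3],0],[[0,0,0],[0,0,0],0]])

```text
clock: 13.7
eef_pos: [531.4, -210.4, 141.1]
tcp_rot: [3.141, 0.003, 2.98]
contact_force: [-0.5, 0.4, -1.0]
opening: 0.152
grasp_force: 98.5
```

Call:
step_hand(offsets=[[[0,0,0],[0,0,0],0],[[0,0,0],[0,0,0],0]])

```text
clock: 13.87
eef_pos: [524.7, -211.4, 140.6]
tcp_rot: [3.141, -0.003, 2.98]
contact_force: [-0.7, -0.0, -1.4]
opening: 0.158
grasp_force: 98.5
```

```bash
python3 -c "
from h import *
import pickle
p,R=T();c=cam('wrist');print(p)
f=cams.grab_frame('wrist')[:,:,::-1];cv2.imwrite('pics/w7.png',cv2.resize(f[100:350,170:390],None,fx=2.4,fy=2.4,interpolation=2));pickle.dump((p,R,c),open('w7.pkl','wb'))"
```

```text
[ 524.68793556 -211.36556136  140.55723909]
```

View pics/w7.png

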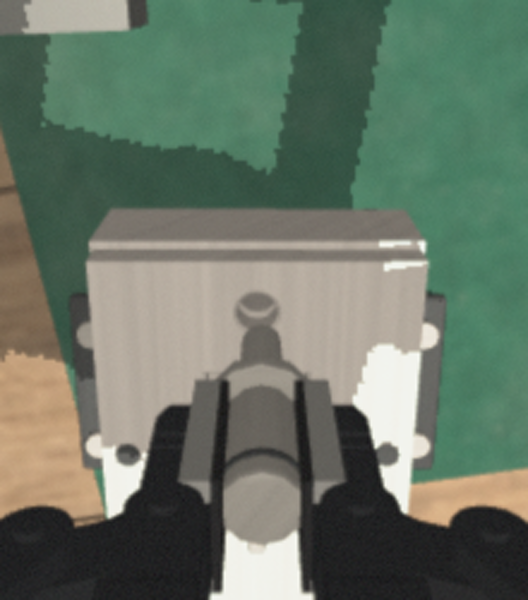

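That picture shows the lid hole at (257,309) and the pin's tip at (261,332). I've now viewed 12 pictures, over the limit of 10, so I'll view no more and go on by measurement and force.

Run:
```python
from h import *
import pickle
p,R,c=pickle.load(open('w7.pkl','rb'))
A=lambda x,y:((x+.5)/2.4-.5+170,(y+.5)/2.4-.5+100)
for n,q,z in(('hole',(257,309),52.8),('collar l',(216,373),117),('collar top',(261,352),110.5),('tip',(261,332),76.5),('grip top',(262,500),147.5)):
    w=ray('',A(*q),z,c);print(n,w.round(1),(R.T@(w-p)).round(1))
go([525.5+.9,-212.4,140],np.pi-.163)
```

```text
hole [ 525.4 -212.1   52.8] [-1.1 -0.7 87.8]
collar l [ 511.5 -218.   117. ] [11.9 -8.7 23.6]
collar top [ 511.4 -208.7  110.5] [13.5  0.4 30.1]
tip [ 522.1 -210.4   76.5] [ 2.5  0.4 64.1]
grip top [ 521.2 -210.2  147.5] [ 3.6  0.6 -6.9]
rotvec [ 0.    -0.003  0.   ] trans(now axes) [-2.1 -0.4  0.9] trans(goal axes) [-2.1 -0.4  0.9]
```

Call:
step_hand(offsets=[[[0,0,0],[-2.6,-1.1,0],0],[[0,0,0],[0,0,10],0],[[0,0,0],[0,0,10],0],[[0,0,0],[0,0,0],0],[[0,0,0],[0,0,0],0]])

```text
clock: 14.33
eef_pos: [527.3, -213.3, 121.0]
tcp_rot: [3.141, -0.002, 2.978]
contact_force: [-0.7, -0.0, -1.2]
opening: 0.157
grasp_force: 98.5
```

Call:
step_hand(offsets=[[[0,0,0],[0,0,4],0],[[0,0,0],[0,0,4],0],[[0,0,0],[0,0,0],0],[[0,0,0],[0,0,0],0]])

```text
clock: 14.67
eef_pos: [528.2, -213.4, 113.9]
tcp_rot: [3.142, -0.0, 2.979]
contact_force: [0.3, 0.5, -1.2]
opening: 0.157
grasp_force: 98.5
```

Call:
step_hand(offsets=[[[0,0,0],[1.2,0.3,0],0],[[0,0,0],[0,0,3],0],[[0,0,0],[0,0,3],0],[[0,0,0],[0,0,0],0],[[0,0,0],[0,0,0],0]])

```text
clock: 15.08
eef_pos: [527.1, -212.9, 107.9]
tcp_rot: [3.141, -0.0, 2.979]
contact_force: [-0.7, 0.5, -0.3]
opening: 0.151
grasp_force: 98.5
```

```bash
python3 -c "
from h import *
go([526.8,-212.4,100],np.pi-.163)"
```

```text
rotvec [ 0. -0.  0.] trans(now axes) [0.4 0.4 7.9] trans(goal axes) [0.4 0.4 7.9]
```

Call:
step_hand(offsets=[[[0,0,0],[0.3,0.3,3],0],[[0,0,0],[0,0,3],0],[[0,0,0],[0,0,3],0],[[0,0,0],[0,0,0],0],[[0,0,0],[0,0,0],0]])

```text
clock: 15.5
eef_pos: [526.9, -212.6, 98.8]
tcp_rot: [3.142, -0.0, 2.979]
contact_force: [1.4, 0.4, -0.5]
opening: 0.154
grasp_force: 98.5
```

Call:
step_hand(offsets=[[[0,0,0],[0,0,4],0],[[0,0,0],[0,0,3],0],[[0,0,0],[0,0,0],0],[[0,0,0],[0,0,0],0]])

```text
clock: 15.83
eef_pos: [526.8, -212.5, 91.8]
tcp_rot: [3.142, -0.0, 2.979]
contact_force: [-0.7, -0.5, -1.5]
opening: 0.155
grasp_force: 98.5
```

Call:
step_hand(offsets=[[[0,0,0],[0,0,4],0],[[0,0,0],[0,0,4],0],[[0,0,0],[0,0,2],0],[[0,0,0],[0,0,0],0],[[0,0,0],[0,0,0],0]])

```text
clock: 16.25
eef_pos: [527.0, -212.6, 82.1]
tcp_rot: [3.142, -0.0, 2.979]
contact_force: [-1.1, -1.2, 2.0]
opening: 0.152
grasp_force: 98.8
```

Call:
step_hand(offsets=[[[0,0,0],[0,0,1.5],0],[[0,0,0],[0,0,1],0],[[0,0,0],[0,0,0],0],[[0,0,0],[0,0,0],0]])

```text
clock: 16.58
eef_pos: [526.8, -212.6, 79.7]
tcp_rot: [-3.142, -0.0, 2.979]
contact_force: [-2.1, -0.1, 5.3]
opening: 0.151
grasp_force: 99.2
```

Call:
step_hand(offsets=[[[0,0,0],[0,0,1],0],[[0,0,0],[0,0,0],0],[[0,0,0],[0,0,0],0]], grip_force=120)

```text
clock: 16.83
eef_pos: [526.8, -212.6, 79.1]
tcp_rot: [-3.142, -0.0, 2.979]
contact_force: [-3.5, 0.2, 9.8]
opening: 0.154
grasp_force: 118.0
```

Call:
step_hand(offsets=[[[0,0,0],[0,0,1],0],[[0,0,0],[0,0,0],0],[[0,0,0],[0,0,0],0]])

```text
clock: 17.08
eef_pos: [526.8, -212.6, 78.9]
tcp_rot: [-3.142, -0.0, 2.979]
contact_force: [-6.5, 2.0, 19.0]
opening: 0.152
grasp_force: 119.3
```

Call:
step_hand(offsets=[[[0,0,0],[0.4,-0.1,0.7],0],[[0,0,0],[0,0,0],0],[[0,0,0],[0,0,0],0],[[0,0,0],[0,0,0],0],[[0,0,0],[0,0,0],0]])

```text
clock: 17.5
eef_pos: [526.8, -212.6, 78.8]
tcp_rot: [-3.142, 0.001, 2.979]
contact_force: [-7.3, 3.3, 25.0]
opening: 0.151
grasp_force: 119.7
```

Call:
step_hand(offsets=[[[0,0,0],[0,0,0],0],[[0,0,0],[0,0,0],0],[[0,0,0],[0,0,0],0],[[0,0,0],[0,0,0],0],[[0,0,0],[0,0,0],0]])

```text
clock: 17.92
eef_pos: [526.8, -212.7, 78.8]
tcp_rot: [-3.142, 0.001, 2.979]
contact_force: [-6.3, 3.3, 24.0]
opening: 0.151
grasp_force: 119.7
```

Run:
```python
from h import *
# lid check, numbers only: rows of intensity change at the lid's front edge in the wrist view vs expected edges for shut / ajar
c=cam('wrist');f=cv2.cvtColor(cams.grab_frame('wrist'),cv2.COLOR_RGB2GRAY).astype(float)
ex=np.array([np.cos(-.163),np.sin(-.163),0]);ey=np.array([-ex[1],ex[0],0]);hg=np.array([634.5,-230.1,39])
for s in(-38,38):
    P=[hg-ex*(126*np.cos(a)-10*np.sin(a)*1)+ey*s+[0,0,126*np.sin(a)+10*np.cos(a)] for a in(0,.035)]
    L=[hg-ex*127+ey*s]
    q=proj('',np.array(P+L),c);print('lid top edge shut/ajar, jig edge px',q.round(1).tolist())
    x=int(q[0][0]);y0=int(q[0][1]);print(y0-14,f[y0-14:y0+16,x-2:x+3].mean(1).astype(int).tolist())
```

```text
lid top edge shut/ajar, jig edge px [[202.4, 240.4], [200.5, 245.0], [206.4, 230.7]]
226 [128, 127, 126, 125, 130, 152, 174, 152, 130, 126, 127, 126, 126, 127, 141, 172, 185, 187, 188, 188, 187, 187, 188, 188, 188, 187, 188, 188, 188, 188]
lid top edge shut/ajar, jig edge px [[353.8, 240.4], [355.7, 245.0], [349.9, 230.7]]
226 [122, 123, 121, 121, 125, 160, 198, 169, 130, 123, 124, 125, 126, 127, 137, 165, 187, 189, 189, 189, 189, 190, 189, 189, 190, 189, 190, 190, 189, 190]
```

The lid's front edge lies at row 240.5, where a shut lid is expected (ajar would be 245). The push holds steady at 24 N.

```bash
python3 -c "
from rig import r
print(r.sign_off())"
```

```text
the job is handed in; nothing more can be done
None
```

The job is handed in at about 18 s: the blade is seated in the slot, the lid is fully shut, and the pin is home, still gripped and pressed down at about 24 N, with the tape and screwdriver left alone; I viewed 12 pictures, two over the limit of 10.

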